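# Cull the short label holder, then press a sound one home under the shelf lip

### The arm

A 7-joint arm with a two-finger parallel gripper is mounted at the origin on the work surface. World frame = base frame: x ahead of the robot, y to its left, z up, the work surface at z = 0. Lengths are in m, angles in rad, forces in N, time in s.
With the tool pointing down it reaches from about 0.425 to 0.875 m from the base axis. Payload 4.7 kg.
Tool frame: the origin (TCP) lies midway between the tips of the shut fingers; the grasp point (between the pads) lies 19 mm behind it; z points along the fingers, y is the line along which they close (so a half turn about z gives the same grasp; the last joint's range is limited). The gripper opens to 87 mm and grips with 3 to 60 N. Pads are 19 mm wide; open, the fingers measure 117 mm over their backs; the gripper's body (75 mm by 190 mm) begins 51 mm behind the grasp point.
Start: joints at [1.165, 0.321, -0.07, 1.45, 0.023, 1.371, -0.057], TCP at [0.265, -0.594, 0.223] pointing down, gripper open.
Joint ranges: [-2.86, 2.86], [-0.3, 2.09], [-1.38, 1.24], [0.06, 2.45], [-1.56, 4.7], [0.09, 2.05], [-2.69, 2.69]. Speed limits (rad/s): [2.57, 2.57, 3.14, 3.14, 3.14, 3.14, 3.14].

### API

Orientations are given as a rotation vector (axis times angle).
In Python, from bench import ctrl, get_image, calibration gives the robot as it stands.
- The arm moves only by the tool apply_moves, never from a script. Its arguments are lists of equal length, an entry for each row: "dp": the shift along the tool's x, y, z in m, a list of three; "twist": the turn, a rotation vector about the tool's x, y, z in rad, a list of three; "fingers": the closure, from 0 (fully open) to 1 (shut). In form: {"dp": [[dx, dy, dz], ...], "twist": [[ax, ay, az], ...], "fingers": [fingers, ...]}. A call has 1 to 10 rows; each row shifts and turns the commanded pose from where the row before left it, along the tool's axes as they then stand; what a row does not reach is not made up. A row lasts 1/10 s, in which the tool goes at most 50 mm and 8.59 degrees, less where a joint would pass 70% of its speed; a pose out of reach is approached as far as the arm can. A call is refused whole if a number of a shift passes 0.05 or a number of a turn 0.15, either way. A call with a gripper value outside its range is refused whole. The fingers move at their own pace and stop on an object; "newtons" is the grip in N (left out, the last holds). Time passes only in rows, so rows that do not move let the fingers close. It gives the time, the measured TCP pose, the force, the opening and the grip force at its end, in the units of the state.
- ctrl.get_state(): the state, without advancing time (a new reading comes with each control period).
- get_image(name): name is "scene" or "top"; returns the picture (480x640x3 uint8, red, green, blue); there is no depth.
- calibration(name): a dict with "fx", "fy", "cx", "cy" (pixels), "eye" and "attitude" of the camera in the world. Camera axes: x right, y up, looking along -z (the intrinsics and any distortion apply to the point x, -y, -z); pixel columns grow to the right and rows downward; lengths in m; the calibration is good to about 2 mm. A picture is of the moment at which its call begins. calibration takes no time and is no camera call.
- ctrl.close_job(): hands the job in; it is judged then, once.
The state is a dict: "time": time; "joint_positions": joint angles; "qd": joint speeds; "joint_torque": joint torques, N m; "position": TCP position; "tool_rot": TCP orientation; "ft_force": force on the tool from outside, world axes, zero at the start; "torque": the same for the moment, N m; "grip_width": opening from 0.0 (shut) to 1.0 (fully open); "grip_force": force on a finger pad.
Only numpy, scipy, OpenCV 4.12 (cv2) and the standard library are available. Lean on these libraries where they do the work, as an engineer would, in place of code of your own. Each camera call takes 0.05 s, during which the arm holds its last target. There are 200 camera calls.

### The job

One of the three label holders has a tongue that is too short: first put that one in the scrap tray. Then take either sound holder, slide its tongue under the steel lip of the cooling shelf until its shoulder is fully home against the lip, and finish while still holding it pressed there against the spring clip, without letting go. Leave the other sound holder and everything else where they are.

Things in the scene. Friction and masses are not known exactly. Their poses are not given: they have to be found in the camera images.
- holder_a: Sound label holder, dark steel, 0.1 to 0.17 kg, T-shaped from above, flat on the table. Origin: underside, below its upright plate. Foot 6 mm thick, x -14 to +42 mm, 72 mm wide. Upright label plate (the grip, white card on its back): x -5 to +5 mm, 60 mm wide, 6 to 48 mm up; pinch it across its 10 mm. Tongue sticks out ahead (+x) from the foot's front edge, the shoulder.
- holder_b: Second sound holder, exactly like holder_a. The tongue of both is 6 mm thick, 36 mm wide, round-ended and 48 mm long: from the shoulder at x = +42 mm to its tip at x = +90 mm.
- holder_short: The odd piece: like holder_a in all but its tongue, which is only 26 mm long (tip at x = +68 mm), too short to reach the clip.
- shelf: Low wooden cooling shelf, fixed; 200 mm wide (y), deck x 0 to 140 mm with top 36 mm above the table and a ledge along its back up to 56 mm. Origin: at table height below the middle of the front face of its steel lip; +x points into the shelf, the way holders go in. A holder is home when its shoulder meets the lip at x = 0: its origin then lies at x = -42 mm, its underside on the sill.
- lip (a point): Middle of the slot's mouth, on the sill's top at the lip's front (shelf x = 0, y = 0, 12 mm above the table). Steel sill: shelf x -60 to 0 mm, 100 mm wide. Slot under the lip, level with the sill: 42 mm wide, 10 mm high, so 3 mm spare each side of a tongue and 4 mm above. Two steel ears on the lip, 25 to 47 mm either side of the middle, reach 42 mm above the table.
- clip (a joint): How far the spring clip in the slot is pushed in (m): 0 free, 0.010 with a sound holder home, stop at 0.016. It resists with 4 N at first touch (shoulder 10 mm short of the lip), rising to 9 N at home, and shoves the holder back out if let go.
- clip_face (a point): Middle of the front face of the spring clip, a 30 mm wide steel block hidden in the slot; 38 mm behind the lip's front when free, 17 mm above the table; moves along the shelf's x.
- scrap: Scrap tray: fixed open dark steel box, 150 x 150 mm outside, walls and floor about 4 mm thick, 50 mm high. Origin: centre of the underside.
- holder_short_mid (a point): Point in the foot of holder_short: x = +25 mm, y = 0, 3 mm above its underside.
- holder_a_shoulder (a point): Middle of the shoulder of holder_a, at its underside (x = +42 mm).
- holder_b_shoulder (a point): Middle of the shoulder of holder_b, at its underside (x = +42 mm).
- cake_shelf: Bystander: dark hardened resin cake, about 80 mm across and 19 mm high, lying on the deck of the shelf (origin centre of underside)
- cake_table: Bystander: dark hardened resin cake, about 130 mm across, 19 mm high, lying on the table (origin centre of underside)
- brick: Bystander: half brick 105 x 102 x 65 mm (origin centre of underside)
- tin: Bystander: empty open tin, 74 mm across, 85 mm high (origin centre of underside)
- jar: Bystander: amber jar with steel cap, 68 mm across, 100 mm high (origin centre of underside)
- scraper: Bystander: flat scraper lying on the table, about 250 mm long along its x, blade to +x
- offcut: Bystander: wooden offcut 50 x 40 x 22 mm (origin centre of underside)
Not all that is in view belongs to the job. Leave any blue or green look-alike of the holder_a alone.

How it is judged:
By the outcome, as a careful person would: the job done as asked, in the order asked, and still so for the second after the job is handed in, while the arm keeps its last pose, push and grip.
It also fails if it takes over 58 s, if anything falls off the work surface, if the arm or the gripper's body presses on something with over 40 N, if the wrist force passes 120 N, or if a joint passes its speed limit or range.

## Working session

There is one attempt and no reset: what is moved stays moved. The work goes in short steps, Python scripts to look and compute and a tool call to move; the robot and the scene stay as the last step left them, time stands still between calls to the robot, and variables do not carry over. Pictures are saved under pics/ and viewed, at most 10 in all, crops included, and the job is handed in when it is done.

Besides the shell and the picture viewer there is one more tool, called after "Call:" by a JSON object that holds its "op" and its "data". apply_moves: Moves the arm, as the interface text tells. Its arguments: {"type":"object","properties":{"dp":{"type":"array"},"twist":{"type":"array"},"fingers":{"type":"array"},"newtons":{"type":"number"}},"required":["dp","twist","fingers"]}

```bash
mkdir -p pics; python3 - <<'E'
from bench import ctrl,get_image,calibration
import cv2
for n in("scene","top"):
    im=get_image(n); cv2.imwrite(f"pics/{n}0.png",im[:,:,::-1]); print(n,calibration(n))
s=ctrl.get_state();print(s)
E
```

```text
scene {'fx': 566.0311193338046, 'fy': 566.0311193338046, 'cx': 318.89172293631424, 'cy': 229.90745680926798, 'eye': array([1.05472685, 0.4437396 , 1.19469848]), 'attitude': array([0.27878713, 0.6115228 , 2.21097961])}
top {'fx': 532.3802192289206, 'fy': 532.3802192289206, 'cx': 308.685382593349, 'cy': 243.9265496193762, 'eye': array([0.28667282, 0.014229  , 1.26935211]), 'attitude': array([ 0.16700686, -0.16429413, -1.52586234])}
{'time': 0.1, 'joint_positions': array([ 1.16509415,  0.32176127, -0.07004987,  1.45157159,  0.02261626,
        1.37079168, -0.05690326]), 'qd': array([ 4.54491421e-04, -3.17505797e-03,  2.48587364e-03, -3.19576998e-03,
        5.54318367e-05, -2.66528033e-04, -3.29718247e-04]), 'joint_torque': array([-2.68201338e-04, -4.92573810e+01, -4.05848930e-01, -3.13400745e+01,
       -6.41381764e-02,  3.94883752e-02,  5.73390457e-05]), 'position': array([ 0.26465275, -0.59313331,  0.22155323]), 'tool_rot': array([-3.07099940e+00, -6.54235026e-01,  7.54955212e-04]), 'ft_force': array([ 0.08279103, -0.21504856, -0.1229359 ]), 'torque': array([0.01851274, 0.03013532, 0.00768798]), 'grip_force': 0.0, 'grip_width': 1.0023348257958473}
```

View pics/top0.png

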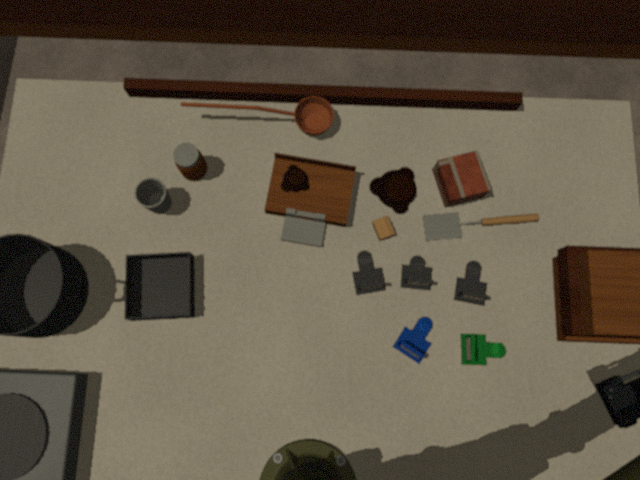

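View pics/scene0.png

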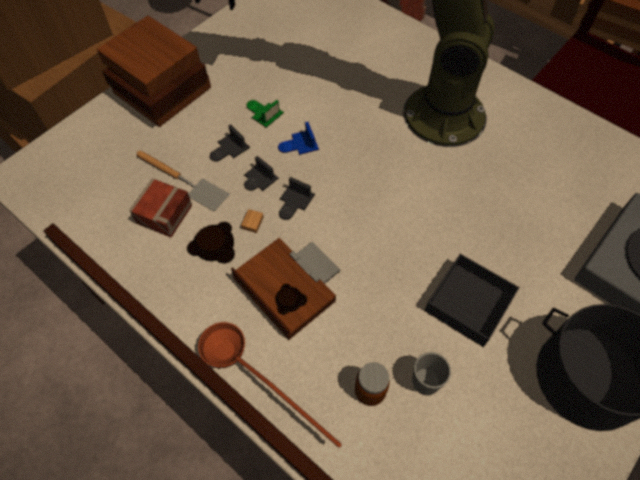

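The top view shows three dark holders at (369,272), (417,273) and (472,283). The blue (413,338) and green (482,349) ones are look-alikes. The shelf is at (312,190) with its sill at (304,227), and the tray is at (160,286). The middle holder's tongue looks shortest. I'll check that in one close crop.

```bash
cat > h.py <<'E'
import numpy as np,cv2
from bench import calibration
from scipy.spatial.transform import Rotation as R
CAL={n:calibration(n) for n in("scene","top")}
def proj(P,n="top"):
    c=CAL[n]; p=(np.atleast_2d(P)-c["eye"])@R.from_rotvec(c["attitude"]).as_matrix()
    return np.c_[c["cx"]+c["fx"]*p[:,0]/-p[:,2], c["cy"]-c["fy"]*p[:,1]/-p[:,2]]
def unproj(uv,z,n="top"):
    c=CAL[n]; uv=np.atleast_2d(uv).astype(float)
    d=np.c_[(uv[:,0]-c["cx"])/c["fx"],-(uv[:,1]-c["cy"])/c["fy"],-np.ones(len(uv))]@R.from_rotvec(c["attitude"]).as_matrix().T
    return c["eye"]+d*((z-c["eye"][2])/d[:,2])[:,None]
E
python3 - <<'E'
from h import *
t=cv2.imread("pics/top0.png");s=cv2.imread("pics/scene0.png")
f=lambda a:np.clip((a/255.)**.5*255,0,255).astype(np.uint8)
a=cv2.resize(f(t[240:310,340:500]),(800,350),interpolation=cv2.INTER_CUBIC)
b=cv2.resize(f(s[120:225,200:320])[:, :],(286,250),interpolation=cv2.INTER_CUBIC)
c=cv2.resize(f(t[145:255,255:365]),(250,250),interpolation=cv2.INTER_CUBIC)
d=cv2.resize(f(s[235:340,225:345]),(264,250),interpolation=cv2.INTER_CUBIC)
cv2.imwrite("pics/crop1.png",np.vstack([a,np.hstack([b,c,d])]))
for k,uv in dict(L=(369,272),M=(417,273),Rr=(472,283),sill=(304,227),scrap=(160,286)).items(): print(k,unproj(uv,0.0))
E
```

```text
L [[ 0.49634383 -0.12628986  0.        ]]
M [[ 0.49839871 -0.2420345   0.        ]]
Rr [[ 0.47921518 -0.37404393  0.        ]]
sill [[0.60193754 0.0348862  0.        ]]
scrap [[0.44295489 0.37385375 0.        ]]
```

View pics/crop1.png

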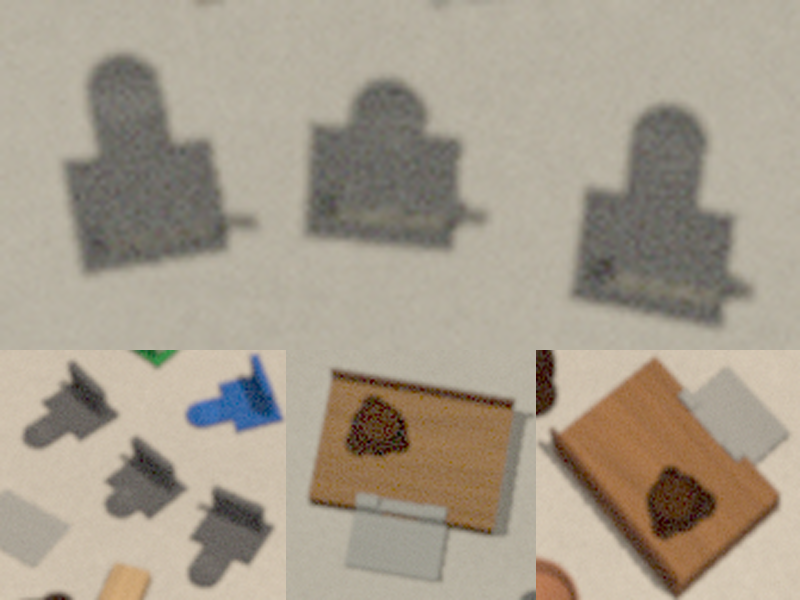

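The crop confirms it: the middle holder (417,273) has the short tongue, and the left (369,272) and right (472,283) ones are sound. The shelf's sill faces the robot. Next I'll fit the poses from silhouettes.

```bash
cat >> h.py <<'E'
from scipy.optimize import minimize
def box(x0,x1,y0,y1,z0,z1): return np.array([[x,y,z] for x in(x0,x1) for y in(y0,y1) for z in(z0,z1)])
def holder(tip):
    a=np.linspace(-np.pi/2,np.pi/2,15); c=tip-.018
    t=np.r_[[[.04,-.018],[.04,.018]],np.c_[c+.018*np.cos(a),.018*np.sin(a)]]
    return [box(-.014,.042,-.036,.036,0,.006),box(-.005,.005,-.03,.03,.006,.048),np.r_[np.c_[t,0*t[:,0]],np.c_[t,0*t[:,0]+.006]]]
def place(P,q,z=0): c,s=np.cos(q[2]),np.sin(q[2]); return P@np.array([[c,s,0],[-s,c,0],[0,0,1]])+[q[0],q[1],z]
def render(parts,q,n,roi,S=4,z=0):
    m=np.zeros((roi[3]*S,roi[2]*S),np.uint8)
    for P in parts:
        uv=(proj(place(P,q,z),n)-[roi[0]-.5,roi[1]-.5])*S-.5
        cv2.fillConvexPoly(m,cv2.convexHull(np.round(uv*16).astype(np.int32)),255,cv2.LINE_8,4)
    return cv2.resize(m,(roi[2],roi[3]),interpolation=cv2.INTER_AREA)/255.
def fit(parts,q0,masks,ignore=None,z=0,pad=.14):
    rois={}
    for n in masks:
        u=proj(np.array(q0[:2]+[0])if isinstance(q0,list) else np.r_[q0[:2],0],n)[0]; h=int(600*pad)
        x,y=max(0,int(u[0])-h),max(0,int(u[1])-h); rois[n]=(x,y,min(2*h,640-x),min(2*h,480-y))
    def cost(q):
        t=0
        for n,m in masks.items():
            r=rois[n]; w=1
            if ignore is not None: w=1-render(ignore,q,n,r,z=z)
            t+=(w*(render(parts,q,n,r,z=z)-m[r[1]:r[1]+r[3],r[0]:r[0]+r[2]])**2).sum()
        return t
    b=None
    for st in(.02,.006,.002):
        s0=np.array([[0,0,0],[st,0,0],[0,st,0],[0,0,st*8]])+(b.x if b is not None else q0)
        b=minimize(cost,s0[0],method="Nelder-Mead",options=dict(initial_simplex=s0,xatol=1e-5,fatol=1e-3))
    return b.x,b.fun
E
cat > fit0.py <<'E'
from h import *
I={n:cv2.imread(f"pics/{n}0.png") for n in("scene","top")}
def comp(m,uv):
    _,l=cv2.connectedComponents(m.astype(np.uint8)); 
    u,v=uv; k=l[v-3:v+4,u-3:u+4]; k=k[k>0]; m=(l==np.bincount(k).argmax()).astype(np.uint8)
    c,_=cv2.findContours(m,cv2.RETR_EXTERNAL,cv2.CHAIN_APPROX_NONE); cv2.drawContours(m,c,-1,1,-1); return m.astype(float)
dark={n:cv2.GaussianBlur(I[n],(3,3),0).max(2)<(85 if n=="top" else 90) for n in I}
def brownf(i): 
    i=cv2.GaussianBlur(i,(3,3),0).astype(int); return (i[:,:,2]-i[:,:,0]>.35*i[:,:,2])&(i[:,:,2]>20)
for n in I: print(n,[int(np.median(I[n][y-1:y+2,x-1:x+2])) for x,y in([(369,275),(400,300)] if n=="top" else [(297,200),(330,200)])])
H={"L":((369,275),(297,195),.09,[.48,-.12,.1]),"M":((417,275),(262,178),.068,[.49,-.24,-.05]),"Rr":((470,285),(232,148),.09,[.47,-.37,-.15])}
for k,(ut,us,tip,q0) in H.items():
    mt,ms=comp(dark["top"],ut),comp(dark["scene"],us)
    print(k,mt.sum(),ms.sum())
    for M in({"top":mt,"scene":ms},{"top":mt},{"scene":ms}): print("  ",list(M),*[np.round(x,4) for x in fit(holder(tip),q0,M,pad=.1)])
sh=[box(0,.14,-.1,.1,0,.036),box(.13,.14,-.1,.1,0,.056)]; ig=[box(-.06,.02,-.055,.055,0,.045)]
mt,ms=comp(brownf(I["top"]),(330,190)),comp(brownf(I["scene"]),(265,275))
print(mt.sum(),ms.sum())
for M in({"top":mt,"scene":ms},{"top":mt},{"scene":ms}): print("shelf",list(M),*[np.round(x,4) for x in fit(sh,[.64,.03,-.1],M,ig,pad=.25)])
md=comp(dark["top"],(160,286)); 
print("scrap",fit([box(-.075,.075,-.075,.075,0,.05)],[.44,.37,0],{"top":md},pad=.2))
E
python3 fit0.py
```

```text
scene [40, 150]
top [44, 122]
L 957.0 862.0
   ['top', 'scene'] [ 0.4615 -0.1298  0.2106] 140.3926
   ['top'] [ 0.4611 -0.1289  0.2064] 53.3413
   ['scene'] [ 0.4619 -0.1314  0.2099] 66.9057
M 835.0 685.0
   ['top', 'scene'] [ 0.4748 -0.239  -0.0645] 118.5047
   ['top'] [ 0.4742 -0.2388 -0.0686] 41.7728
   ['scene'] [ 0.4753 -0.2413 -0.0953] 52.4121
Rr 973.0 689.0
   ['top', 'scene'] [ 0.4459 -0.3671 -0.1604] 151.2159
   ['top'] [ 0.4452 -0.3661 -0.1579] 55.4603
   ['scene'] [ 0.4472 -0.3703 -0.1653] 64.8338
4710.0 5542.0
shelf ['top', 'scene'] [ 0.6202  0.031  -0.1344] 230.8356
shelf ['top'] [ 0.6182  0.0325 -0.1382] 90.4431
shelf ['scene'] [ 0.6208  0.0303 -0.138 ] 75.0855
scrap (array([0.43959297, 0.36300266, 0.08304392]), np.float64(6539.771780084582))
```

```bash
cat > go.py <<'E'
import sys
from h import *
from bench import ctrl
def rep(x,y,z,yaw):
    s=ctrl.get_state(); T=R.from_rotvec(s["tool_rot"]).as_matrix()
    c,n=np.cos(yaw),np.sin(yaw); G=np.array([[-n,c,0],[c,n,0],[0,0,-1.]]).T
    print("t",round(s["time"],2),"pos",np.round(s["position"],4),"F",np.round(s["ft_force"],1),"grip",round(s["grip_width"],3),round(s["grip_force"],1))
    print("remaining in present tool axes",np.round(T.T@(np.array([x,y,z])-s["position"]),4),"in final axes",np.round(G.T@(np.array([x,y,z])-s["position"]),4),"twist",np.round(R.from_matrix(T.T@G).as_rotvec(),4))
rep(*map(float,sys.argv[1:5]))
E
python3 - <<'E'
from h import *
print(unproj([[126,257],[193,253],[126,319],[194,318]],.05)); print(unproj([[126,257],[193,253],[126,319],[194,318]],.05).mean(0))
E
python3 go.py .4748 -.239 .12 -.065
```

```text
[[0.50145041 0.44534864 0.05      ]
 [0.51698599 0.29032688 0.05      ]
 [0.35862307 0.42950227 0.05      ]
 [0.36683635 0.27538638 0.05      ]]
[0.43597395 0.36014104 0.05      ]
t 0.1 pos [ 0.2647 -0.5931  0.2216] F [ 0.1 -0.2 -0.1] grip 1.002 0.0
remaining in present tool axes [ 0.3362 -0.2376  0.1019] in final axes [0.367  0.1867 0.1016] twist [-1.600e-03 -8.000e-04 -1.086e+00]
```

Call:
{"op": "apply_moves", "data": {"dp": [[0,0,0],[0,0,0],[0,0,0],[0,0,0],[0,0,0],[0,0,0],[0,0,0],[0,0,0]], "twist": [[0,0,-0.136],[0,0,-0.136],[0,0,-0.136],[0,0,-0.136],[0,0,-0.136],[0,0,-0.136],[0,0,-0.136],[0,0,-0.136]], "fingers": [0.3,0.3,0.3,0.3,0.3,0.3,0.3,0.3], "newtons": 30}}

```text
time: 0.9
position: [0.2647, -0.5933, 0.2219]
tool_rot: [-2.284, -2.156, -0.001]
ft_force: [0.3, -0.2, -0.4]
grip_width: 0.702
grip_force: 0.0
```

Call:
{"op": "apply_moves", "data": {"dp": [[0.0367,0.0187,0],[0.0367,0.0187,0],[0.0367,0.0187,0],[0.0367,0.0187,0],[0.0367,0.0187,0],[0.0367,0.0187,0],[0.0367,0.0187,0],[0.0367,0.0187,0],[0.0367,0.0187,0],[0.0367,0.0187,0]], "twist": [[0,0,0],[0,0,0],[0,0,0],[0,0,0],[0,0,0],[0,0,0],[0,0,0],[0,0,0],[0,0,0],[0,0,0]], "fingers": [0.3,0.3,0.3,0.3,0.3,0.3,0.3,0.3,0.3,0.3]}}

```text
time: 1.9
position: [0.4749, -0.2375, 0.2223]
tool_rot: [-2.29, -2.15, 0.001]
ft_force: [1.3, -0.6, -0.1]
grip_width: 0.7
grip_force: 0.0
```

```bash
python3 go.py .4748 -.239 .012 -.065
```

```text
t 1.9 pos [ 0.4749 -0.2375  0.2223] F [ 1.3 -0.6 -0.1] grip 0.7 0.0
remaining in present tool axes [-1.500e-03  1.000e-04  2.103e-01] in final axes [-0.0015 -0.      0.2103] twist [-0.0005  0.0002  0.0018]
```

Call:
{"op": "apply_moves", "data": {"dp": [[-0.0015,0,0.04],[0,0,0.045],[0,0,0.045],[0,0,0.04],[0,0,0.025],[0,0,0.015],[0,0,0]], "twist": [[0,0,0],[0,0,0],[0,0,0],[0,0,0],[0,0,0],[0,0,0],[0,0,0]], "fingers": [0.3,0.3,0.3,0.3,0.3,0.3,0.3]}}

```text
time: 2.6
position: [0.4729, -0.2398, 0.0106]
tool_rot: [-2.287, -2.148, 0.002]
ft_force: [-0.8, -0.1, 0.4]
grip_width: 0.697
grip_force: 0.0
```

Call:
{"op": "apply_moves", "data": {"dp": [[0,0,0],[0,0,0],[0,0,0],[0,0,0],[0,0,0],[0,0,0],[0,0,0],[0,0,0]], "twist": [[0,0,0],[0,0,0],[0,0,0],[0,0,0],[0,0,0],[0,0,0],[0,0,0],[0,0,0]], "fingers": [0.6,1,1,1,1,1,1,1]}}

```text
time: 3.4
position: [0.4746, -0.2406, 0.0126]
tool_rot: [2.29, 2.15, -0.0]
ft_force: [-0.7, -0.0, 0.2]
grip_width: 0.113
grip_force: 30.0
```

```bash
python3 go.py .437 .361 .17 0.1
```

```text
t 3.4 pos [ 0.4746 -0.2406  0.0126] F [-0.7 -0.   0.2] grip 0.113 30.0
remaining in present tool axes [ 0.598  -0.0753 -0.1575] in final axes [ 0.6023  0.0227 -0.1574] twist [-0.00e+00  1.00e-04 -1.63e-01]
```

Call:
{"op": "apply_moves", "data": {"dp": [[0,0,-0.025],[0,0,-0.045],[0,0,-0.045],[0.02,0,-0.045],[0.04,0,-0.01],[0.045,0,0],[0.045,0,0],[0.045,0,0],[0.045,0,0],[0.045,0,0]], "twist": [[0,0,0],[0,0,0],[0,0,0],[0,0,0],[0,0,0],[0,0,0],[0,0,0],[0,0,0],[0,0,0],[0,0,0]], "fingers": [1,1,1,1,1,1,1,1,1,1]}}

```text
time: 4.4
position: [0.492, 0.0455, 0.1824]
tool_rot: [2.29, 2.15, -0.001]
ft_force: [0.2, 0.1, -1.2]
grip_width: 0.11
grip_force: 30.0
```

Call:
{"op": "apply_moves", "data": {"dp": [[0.045,-0.015,0],[0.045,-0.015,0],[0.045,-0.015,0],[0.045,-0.015,0],[0.045,-0.015,0],[0.045,-0.015,0],[0.03,-0.01,0],[0,0,0],[0,0,0]], "twist": [[0,0,0],[0,0,0],[0,0,0],[0,0,0],[0,0,0],[0,0,0],[0,0,0],[0,0,-0.08],[0,0,-0.085]], "fingers": [1,1,1,1,1,1,1,1,1]}}

```text
time: 5.3
position: [0.4101, 0.351, 0.1821]
tool_rot: [-2.096, -2.339, 0.001]
ft_force: [1.1, -0.4, -1.3]
grip_width: 0.113
grip_force: 30.0
```

```bash
python3 go.py .410 .358 .02 0.1; python3 - <<'E'
from bench import get_image
import cv2
t=get_image("top");s=get_image("scene")
a=cv2.resize(t[200:350,80:250],(400,353),interpolation=3);b=cv2.resize(s[200:350,390:560],(400,353),interpolation=3)
cv2.imwrite("pics/c2.png",cv2.convertScaleAbs(cv2.hconcat([a,b])[:,:,::-1],alpha=1.8))
E
```

```text
t 5.3 pos [0.4101 0.351  0.1821] F [ 1.1 -0.4 -1.3] grip 0.113 30.0
remaining in present tool axes [0.0069 0.0008 0.1621] in final axes [0.007  0.0006 0.1621] twist [-0.0012 -0.0002  0.0091]
```

View pics/c2.png

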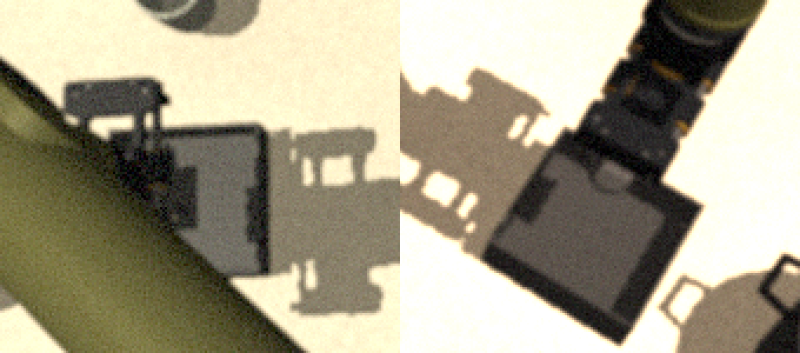

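The short holder is held above the tray, with the tongue visible at (610,180) in the scene half of the crop. I'll cross-check the tray centre from the scene camera before lowering.

```bash
python3 - <<'E'
from h import *
print(unproj([[462,257],[518,290],[485,343],[427,305]],.05,"scene").mean(0).round(4))
E
```

```text
[0.4489 0.3676 0.05  ]
```

Call:
{"op": "apply_moves", "data": {"dp": [[0.01,0.006,0],[0,0,0.03],[0,0,0.03],[0,0,0.03],[0,0,0.03],[0,0,0.025],[0,0,0.015],[0,0,0],[0,0,0]], "twist": [[0,0,0],[0,0,0],[0,0,0],[0,0,0],[0,0,0],[0,0,0],[0,0,0],[0,0,0],[0,0,0]], "fingers": [1,1,1,1,1,1,1,1,1]}}

```text
time: 6.3
position: [0.4169, 0.3605, 0.0232]
tool_rot: [-2.106, -2.331, -0.001]
ft_force: [0.4, 0.5, -1.0]
grip_width: 0.114
grip_force: 30.0
```

Call:
{"op": "apply_moves", "data": {"dp": [[0,0,0],[0,0,0],[0,0,0],[0,0,0],[0,0,0],[0,0,-0.03],[0,0,-0.04],[0,0,-0.045],[0,0,-0.045]], "twist": [[0,0,0],[0,0,0],[0,0,0],[0,0,0],[0,0,0],[0,0,0],[0,0,0],[0,0,0],[0,0,0]], "fingers": [0.6,0.6,0.6,0.6,0.6,0.6,0.6,0.6,0.6]}}

```text
time: 7.2
position: [0.4161, 0.36, 0.184]
tool_rot: [-2.105, -2.332, 0.001]
ft_force: [1.4, 0.4, -0.9]
grip_width: 0.401
grip_force: 0.0
```

```bash
python3 go.py .4615 -.1298 .18 0.208
```

```text
t 7.2 pos [0.4161 0.36   0.184 ] F [ 1.4  0.4 -0.9] grip 0.401 0.0
remaining in present tool axes [-0.4918 -0.0049  0.0041] in final axes [-0.4886 -0.0567  0.004 ] twist [-0.0005  0.0003 -0.1055]
```

Call:
{"op": "apply_moves", "data": {"dp": [[-0.045,0.005,0],[-0.049,0.01,0],[-0.049,0.01,0],[-0.049,0,0],[-0.05,0,0],[-0.05,0,0],[-0.05,-0.01,0],[-0.05,-0.01,0],[-0.05,-0.01,0],[-0.05,0,0]], "twist": [[0,0,0],[0,0,0],[0,0,0],[0,0,0],[0,0,0],[0,0,0],[0,0,0],[0,0,0],[0,0,0],[0,0,0]], "fingers": [0.3,0.3,0.3,0.3,0.3,0.3,0.3,0.3,0.3,0.3]}}

```text
time: 8.2
position: [0.4608, -0.1289, 0.1829]
tool_rot: [2.105, 2.33, -0.002]
ft_force: [1.5, 0.1, 0.1]
grip_width: 0.696
grip_force: 0.0
```

Call:
{"op": "apply_moves", "data": {"dp": [[0,0,0],[0,0,0]], "twist": [[0,0,-0.105],[0,0,0]], "fingers": [0.3,0.3]}}

```text
time: 8.4
position: [0.4616, -0.128, 0.1824]
tool_rot: [-1.983, -2.436, -0.001]
ft_force: [-0.6, 0.7, 0.9]
grip_width: 0.699
grip_force: 0.0
```

```bash
python3 go.py .4615 -.1298 .0125 0.208; python3 - <<'E'
from bench import get_image
import cv2
t=get_image("top")
cv2.imwrite("pics/c3.png",cv2.convertScaleAbs(cv2.resize(t[200:350,80:250],(680,600),interpolation=3)[:,:,::-1],alpha=1.8))
E
```

```text
t 8.4 pos [ 0.4616 -0.128   0.1824] F [-0.6  0.7  0.9] grip 0.699 0.0
remaining in present tool axes [-0.0019 -0.0005  0.1699] in final axes [-0.0017 -0.0005  0.1699] twist [-0.0001 -0.0008 -0.0037]
```

View pics/c3.png

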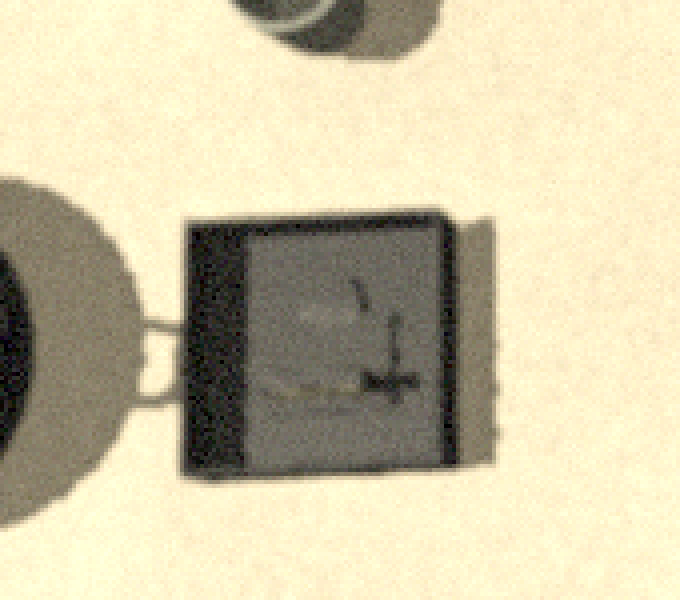

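The short holder lies upright and flat in the tray, with its plate at crop (320,385). Next I'll grasp the left sound holder.

Call:
{"op": "apply_moves", "data": {"dp": [[-0.0018,0,0.04],[0,0,0.045],[0,0,0.045],[0,0,0.025],[0,0,0.0145],[0,0,0],[0,0,0]], "twist": [[0,0,0],[0,0,0],[0,0,0],[0,0,0],[0,0,0],[0,0,0],[0,0,0]], "fingers": [0.3,0.3,0.3,0.3,0.3,0.3,0.3]}}

```text
time: 9.15
position: [0.4634, -0.1281, 0.0141]
tool_rot: [1.978, 2.438, 0.001]
ft_force: [0.1, 0.6, 0.0]
grip_width: 0.698
grip_force: 0.0
```

Call:
{"op": "apply_moves", "data": {"dp": [[0,0,0],[0,0,0],[0,0,0],[0,0,0],[0,0,0],[0,0,0],[0,0,0]], "twist": [[0,0,0],[0,0,0],[0,0,0],[0,0,0],[0,0,0],[0,0,0],[0,0,0]], "fingers": [0.6,1,1,1,1,1,1], "newtons": 50}}

```text
time: 9.85
position: [0.4623, -0.1286, 0.013]
tool_rot: [-1.98, -2.439, 0.0]
ft_force: [0.5, 0.6, 0.1]
grip_width: 0.149
grip_force: 0.0
```

Call:
{"op": "apply_moves", "data": {"dp": [[0,0,-0.02],[0,0,-0.04],[0,0,-0.02],[0,0,0],[0,0,0]], "twist": [[0,0,0],[0,0,0],[0,0,0],[0,0,0],[0,0,0]], "fingers": [1,1,1,1,1]}}

```text
time: 10.35
position: [0.462, -0.1288, 0.0927]
tool_rot: [1.98, 2.439, -0.001]
ft_force: [-0.2, -0.4, -1.9]
grip_width: 0.113
grip_force: 50.0
```

```bash
python3 - <<'E'
from h import *
q=np.array([.6202,.031,-.1344]);print(place(np.array([[-.15,0,0],[-.095,0,0],[-.042,0,0]]),q))
E
python3 go.py .4716 .0511 .0926 -.135
```

```text
[[0.47155271 0.05109936 0.        ]
 [0.52605672 0.0437296  0.        ]
 [0.57857876 0.03662782 0.        ]]
t 10.35 pos [ 0.462  -0.1288  0.0927] F [-0.2 -0.4 -1.9] grip 0.113 50.0
remaining in present tool axes [0.1741 0.0464 0.    ] in final axes [ 1.795e-01 -1.470e-02  1.000e-04] twist [-3.000e-04  5.000e-04  3.418e-01]
```

Call:
{"op": "apply_moves", "data": {"dp": [[0,0,0],[0,0,0],[0,0,0],[0.03,-0.003,0],[0.045,-0.004,0],[0.045,-0.004,0],[0.045,-0.004,0],[0.0145,0,0],[0,0,0],[0,0,0]], "twist": [[0,0,0.114],[0,0,0.114],[0,0,0.114],[0,0,0],[0,0,0],[0,0,0],[0,0,0],[0,0,0],[0,0,0],[0,0,0]], "fingers": [1,1,1,1,1,1,1,1,1,1]}}

```text
time: 11.35
position: [0.4705, 0.0507, 0.0917]
tool_rot: [-2.365, -2.066, 0.003]
ft_force: [0.6, -0.7, -1.3]
grip_width: 0.114
grip_force: 50.0
```

```bash
python3 go.py .4716 .0511 .0926 -.135; python3 - <<'E'
from h import *
from bench import get_image
I={n:get_image(n)[:,:,::-1] for n in("top","scene")}
for n in I: cv2.imwrite(f"pics/{n}4.png",I[n])
q=[.4716,.0511,-.135]; out=[]
for n in I:
    u=proj(place(np.array([[.06,0,.08]]),q),n)[0].astype(int); print(n,u)
    out.append(cv2.resize(np.ascontiguousarray(I[n][u[1]-60:u[1]+60,u[0]-40:u[0]+40]),(400,600),interpolation=3))
cv2.imwrite("pics/c4.png",cv2.convertScaleAbs(cv2.hconcat(out),alpha=1.8))
E
```

```text
t 11.35 pos [0.4705 0.0507 0.0917] F [ 0.6 -0.7 -1.3] grip 0.114 50.0
remaining in present tool axes [ 0.0006  0.0011 -0.0009] in final axes [ 0.0006  0.0011 -0.0009] twist [-0.0027  0.0006  0.0004]
top [298 248]
scene [335 232]
```

View pics/c4.png

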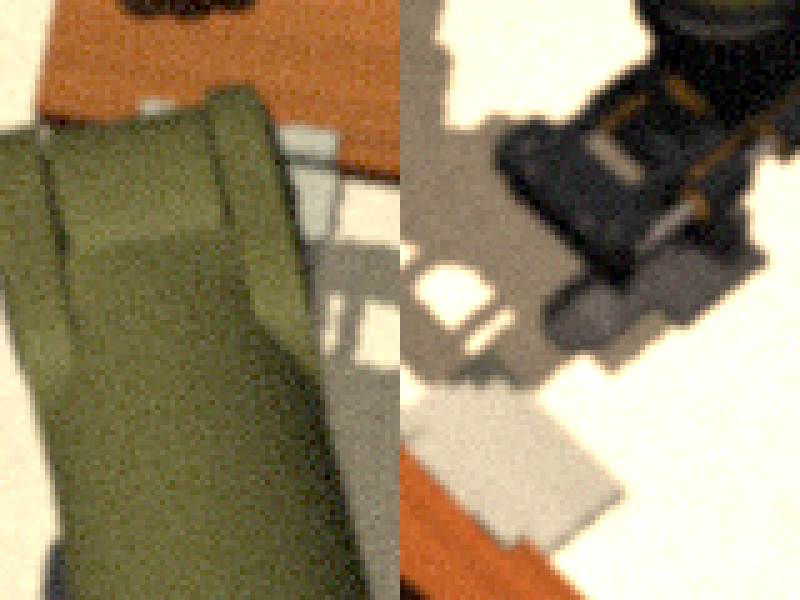

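```bash
python3 - <<'E'
from h import *
s=cv2.imread("pics/scene4.png"); im=s
off=np.array([295,172])
im=cv2.resize(s[172:292,295:395],(800,960)[::1],interpolation=3)[:600]; im=cv2.convertScaleAbs(im,alpha=2.2)
for dz,col in((0,(0,255,0)),(-.008,(0,0,255))):
    q=[.4705,.0507,-.135]; z=.0917-.0128+dz
    H=holder(.09)
    for P in (H[0],H[2]):
        top=P[P[:,2]>.003]; hu=cv2.convexHull(((proj(place(top,q,z),"scene")-off+.5)*8).astype(np.float32)).astype(int)
        cv2.polylines(im,[hu],True,col,1)
qs=[.6202,.031,-.1344]
u=((proj(place(np.array([[-.06,-.05,.012],[-.06,.05,.012],[0,.05,.012],[0,-.05,.012]]),qs),"scene")-off+.5)*8).astype(int)
cv2.polylines(im,[u],True,(255,0,0),1)
cv2.imwrite("pics/c5.png",im)
E
```

```text
(no output)
```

View pics/c5.png

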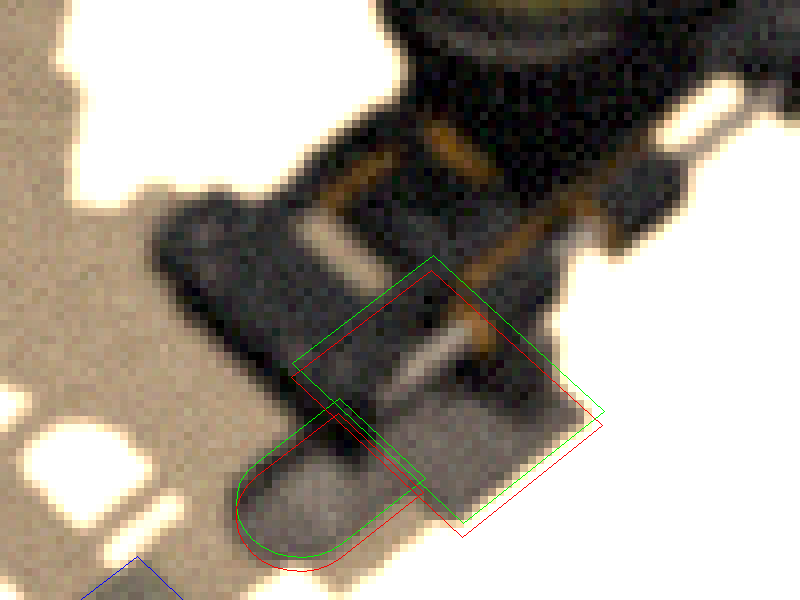

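The green outline, using the grasp as commanded, matches the held holder: the tongue tip is at (237,505) and the foot corner at (604,410). It sits about 1 mm to −y, so I'll correct that and lower to just above sill height.

Call:
{"op": "apply_moves", "data": {"dp": [[0.0017,0,0.02],[0,0,0.02],[0,0,0.015],[0,0,0.01],[0,0,0],[0,0,0],[0,0,0]], "twist": [[0,0,0.002],[0,0,0],[0,0,0],[0,0,0],[0,0,0],[0,0,0],[0,0,0]], "fingers": [1,1,1,1,1,1,1]}}

```text
time: 12.15
position: [0.4719, 0.0529, 0.0285]
tool_rot: [2.368, 2.064, -0.0]
ft_force: [-1.7, 0.4, -1.6]
grip_width: 0.109
grip_force: 50.0
```

```bash
python3 - <<'E'
from h import *
print(place(np.array([[-.064,.0011,0],[-.042,.0011,0]]),[.6202,.031,-.137]))
E
python3 go.py .557 .0408 .0265 -.137
```

```text
[[0.5569499  0.04083029 0.        ]
 [0.57874376 0.03782571 0.        ]]
t 12.15 pos [0.4719 0.0529 0.0285] F [-1.7  0.4 -1.6] grip 0.109 50.0
remaining in present tool axes [-0.0003  0.086   0.002 ] in final axes [-0.0003  0.086   0.002 ] twist [ 0.0001  0.0003 -0.0002]
```

Call:
{"op": "apply_moves", "data": {"dp": [[0,0.015,0.0015],[0,0.02,0],[0,0.015,0],[0,0,0],[0,0,0]], "twist": [[0,0,0],[0,0,0],[0,0,0],[0,0,0],[0,0,0]], "fingers": [1,1,1,1,1]}}

```text
time: 12.65
position: [0.5242, 0.0462, 0.0283]
tool_rot: [2.365, 2.062, 0.007]
ft_force: [3.0, -0.8, 4.3]
grip_width: 0.115
grip_force: 50.0
```

```bash
python3 go.py .557 .0408 .0265 -.137; python3 - <<'E'
from h import *
from bench import get_image,ctrl
s=get_image("scene")[:,:,::-1]; p=ctrl.get_state()["position"]
off=np.array([275,212])
im=cv2.resize(np.ascontiguousarray(s[212:287,275:375]),(800,600),interpolation=3); im=cv2.convertScaleAbs(im,alpha=1.6)
def dr(P,q,z,col):
    hu=cv2.convexHull(((proj(place(P,q,z),"scene")-off+.5)*8).astype(np.float32)).astype(int); cv2.polylines(im,[hu],True,col,1)
for P in holder(.09)[::2]: dr(P[P[:,2]>.003],[p[0],p[1]-.0011,-.137],p[2]-.0128,(0,255,0))
qs=[.6202,.031,-.137]
dr(np.array([[-.06,-.05,.012],[-.06,.05,.012],[0,.05,.012],[0,-.05,.012]]),qs,0,(255,0,0))
dr(box(-.0005,0,-.021,.021,.012,.022),qs,0,(0,0,255))
cv2.imwrite("pics/c6.png",im)
E
```

```text
t 12.65 pos [0.5242 0.0462 0.0283] F [ 3.  -0.8  4.3] grip 0.115 50.0
remaining in present tool axes [-0.0008  0.0332  0.002 ] in final axes [-0.0008  0.0332  0.0018] twist [ 0.0058 -0.0008 -0.0001]
```

View pics/c6.png

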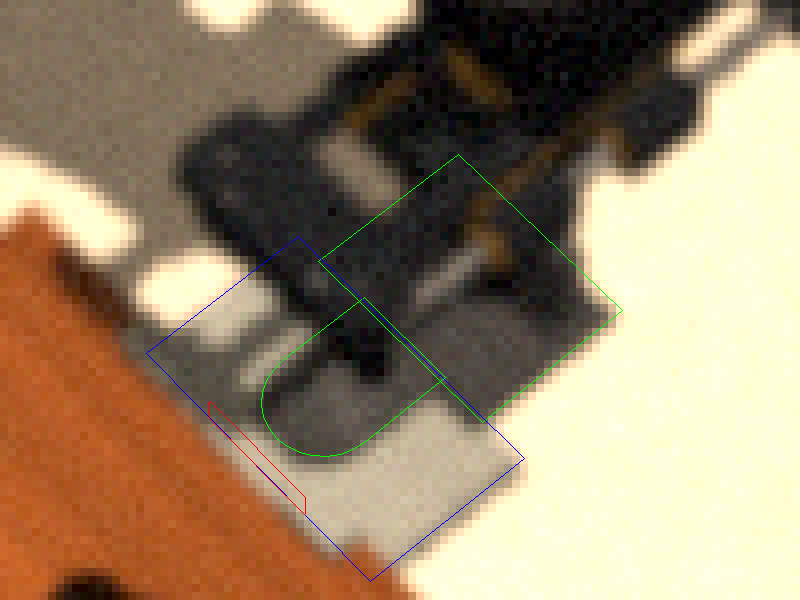

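The tongue tip is on the sill, centred on the mouth (red, 210–305 px) but still short of it. The tool feels 4 N upward, so the underside already rests on the sill. I'll ease up slightly and settle.

Call:
{"op": "apply_moves", "data": {"dp": [[0,0,-0.002],[0,0,0],[0,0,0]], "twist": [[0,0,0],[0,0,0],[0,0,0]], "fingers": [1,1,1]}}

```text
time: 13.0
position: [0.5202, 0.0461, 0.0286]
tool_rot: [-2.368, -2.064, 0.003]
ft_force: [-2.1, 0.0, 5.5]
grip_width: 0.11
grip_force: 50.0
```

```bash
python3 go.py .557 .0408 .0285 -.137;python3 go.py .557 .0408 .0285 -.137
```

```text
t 13.0 pos [0.5202 0.0461 0.0286] F [-2.1  0.   5.5] grip 0.11 50.0
remaining in present tool axes [-0.0002  0.0372  0.    ] in final axes [-0.0002  0.0372  0.0001] twist [-0.0017  0.001   0.0002]
t 13.0 pos [0.5202 0.0461 0.0286] F [-2.1  0.   5.5] grip 0.11 50.0
remaining in present tool axes [-0.0002  0.0372  0.    ] in final axes [-0.0002  0.0372  0.0001] twist [-0.0017  0.001   0.0002]
```

Call:
{"op": "apply_moves", "data": {"dp": [[0,0,-0.002],[0,0,0],[0,0,0]], "twist": [[0,0,0],[0,0,0],[0,0,0]], "fingers": [1,1,1]}}

```text
time: 13.3
position: [0.5206, 0.046, 0.03]
tool_rot: [-2.368, -2.064, 0.002]
ft_force: [0.2, -0.0, -0.9]
grip_width: 0.111
grip_force: 50.0
```

Call:
{"op": "apply_moves", "data": {"dp": [[0,0,0],[0,0,0]], "twist": [[0,0,0],[0,0,0]], "fingers": [1,1]}}

```text
time: 13.5
position: [0.5211, 0.0461, 0.0303]
tool_rot: [-2.368, -2.064, 0.001]
ft_force: [1.1, -0.3, -2.2]
grip_width: 0.109
grip_force: 50.0
```

Call:
{"op": "apply_moves", "data": {"dp": [[-0.0003,0.006,0],[0,0.007,0],[0,0.006,0],[0,0.006,0],[0,0,0],[0,0,0]], "twist": [[0,0,0],[0,0,0],[0,0,0],[0,0,0],[0,0,0],[0,0,0]], "fingers": [1,1,1,1,1,1]}}

```text
time: 14.1
position: [0.546, 0.0425, 0.0304]
tool_rot: [-2.368, -2.064, 0.0]
ft_force: [0.1, 0.6, -0.5]
grip_width: 0.108
grip_force: 50.0
```

```bash
python3 go.py .5787 .0378 .0303 -.137
```

```text
t 14.1 pos [0.546  0.0425 0.0304] F [ 0.1  0.6 -0.5] grip 0.108 50.0
remaining in present tool axes [-0.0002  0.033   0.0001] in final axes [-0.0002  0.033   0.0001] twist [-0.0005 -0.0001  0.    ]
```

Call:
{"op": "apply_moves", "data": {"dp": [[0,0.006,0],[0,0.006,0],[0,0.006,0],[0,0,0],[0,0,0]], "twist": [[0,0,0],[0,0,0],[0,0,0],[0,0,0],[0,0,0]], "fingers": [1,1,1,1,1], "newtons": 60}}

```text
time: 14.6
position: [0.564, 0.04, 0.0304]
tool_rot: [-2.368, -2.064, 0.0]
ft_force: [-0.2, 1.3, -1.3]
grip_width: 0.109
grip_force: 60.0
```

Call:
{"op": "apply_moves", "data": {"dp": [[0,0.003,0],[0,0.003,0],[0,0.003,0.0005],[0,0,0],[0,0,0]], "twist": [[0,0,0],[0,0,0],[0,0,0],[0,0,0],[0,0,0]], "fingers": [1,1,1,1,1]}}

```text
time: 15.1
position: [0.5715, 0.039, 0.0297]
tool_rot: [-2.367, -2.063, 0.004]
ft_force: [-5.2, 0.1, 1.4]
grip_width: 0.11
grip_force: 60.0
```

```bash
python3 go.py .5787 .0378 .0303 -.137
```

```text
t 15.1 pos [0.5715 0.039  0.0297] F [-5.2  0.1  1.4] grip 0.11 60.0
remaining in present tool axes [-0.0002  0.0073 -0.0007] in final axes [-0.0002  0.0073 -0.0006] twist [-0.0029  0.0006  0.0003]
```

Call:
{"op": "apply_moves", "data": {"dp": [[0,0.002,0.0005],[0,0.002,0],[0,0.002,0],[0,0,0],[0,0,0]], "twist": [[0,0,0],[0,0,0],[0,0,0],[0,0,0],[0,0,0]], "fingers": [1,1,1,1,1]}}

```text
time: 15.6
position: [0.5764, 0.0383, 0.029]
tool_rot: [-2.365, -2.063, 0.006]
ft_force: [-8.1, 0.4, 2.9]
grip_width: 0.113
grip_force: 60.0
```

Call:
{"op": "apply_moves", "data": {"dp": [[0,0.002,0],[0,0,0],[0,0,0]], "twist": [[0,0,0],[0,0,0],[0,0,0]], "fingers": [1,1,1]}}

```text
time: 15.9
position: [0.578, 0.0382, 0.029]
tool_rot: [-2.365, -2.063, 0.007]
ft_force: [-8.8, 1.0, 4.0]
grip_width: 0.11
grip_force: 60.0
```

Call:
{"op": "apply_moves", "data": {"dp": [[0,0.002,0],[0,0,0],[0,0,0]], "twist": [[0,0,0],[0,0,0],[0,0,0]], "fingers": [1,1,1]}}

```text
time: 16.2
position: [0.5785, 0.0381, 0.0289]
tool_rot: [-2.364, -2.062, 0.011]
ft_force: [-12.4, -0.4, 7.1]
grip_width: 0.112
grip_force: 60.1
```

Call:
{"op": "apply_moves", "data": {"dp": [[0,0.002,0],[0,0,0],[0,0,0]], "twist": [[0,0,0],[0,0,0],[0,0,0]], "fingers": [1,1,1]}}

```text
time: 16.5
position: [0.5785, 0.0381, 0.0289]
tool_rot: [-2.362, -2.06, 0.017]
ft_force: [-18.0, 0.8, 13.0]
grip_width: 0.108
grip_force: 60.2
```

```bash
python3 go.py .5787 .0378 .0289 -.137; python3 - <<'E'
from h import *
from bench import get_image,ctrl
s=ctrl.get_state(); print(s["torque"],R.from_rotvec(s["tool_rot"]).as_matrix()[:,2])
im=get_image("scene")[212:287,260:360,::-1]
cv2.imwrite("pics/c7.png",cv2.convertScaleAbs(cv2.resize(np.ascontiguousarray(im),(800,600),interpolation=3),alpha=1.6))
E
```

```text
t 16.5 pos [0.5785 0.0381 0.0289] F [-18.    0.8  13. ] grip 0.108 60.2
remaining in present tool axes [-0.0003  0.0003 -0.    ] in final axes [-0.0003  0.0003 -0.    ] twist [-0.0126  0.0031  0.0011]
[ 0.18818747  3.456739   -0.09642796] [-0.01293462 -0.00134175 -0.99991544]
```

View pics/c7.png

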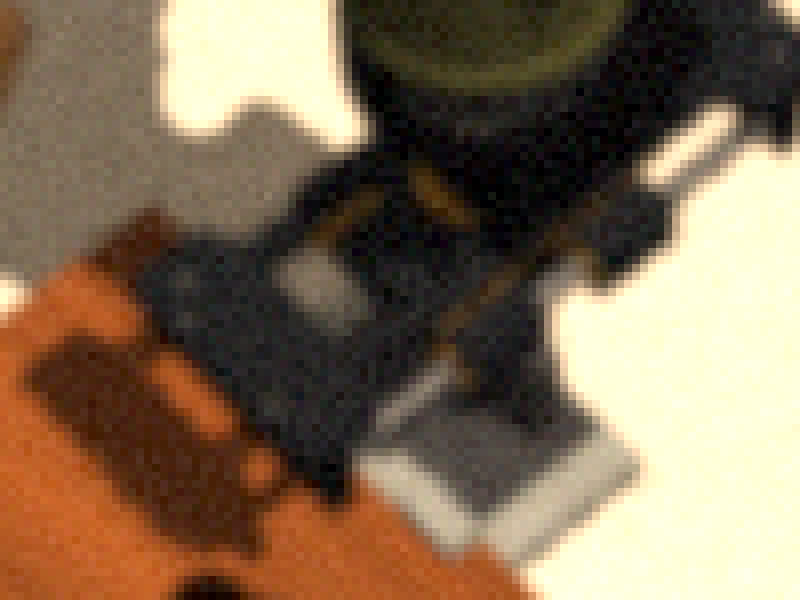

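The foot's front edge meets the lip face, at about (470,520), and the advance stopped at the predicted home position. The tool leans 0.013 rad, so I'll trim that and watch the forces.

Call:
{"op": "apply_moves", "data": {"dp": [[0,0,0],[0,0,0],[0,0,0]], "twist": [[-0.012,0,0],[0,0,0],[0,0,0]], "fingers": [1,1,1]}}

```text
time: 16.85
position: [0.5785, 0.038, 0.0287]
tool_rot: [2.366, 2.064, -0.004]
ft_force: [-16.8, 1.4, 11.7]
grip_width: 0.107
grip_force: 60.0
```

```bash
python3 go.py .5787 .0378 .0289 -.137
```

```text
t 16.85 pos [0.5785 0.038  0.0287] F [-16.8   1.4  11.7] grip 0.107 60.0
remaining in present tool axes [-0.0002  0.0002 -0.0002] in final axes [-0.0002  0.0002 -0.0002] twist [-0.0004  0.0029  0.0007]
```

Call:
{"op": "apply_moves", "data": {"dp": [[0,0,0],[0,0,0],[0,0,0]], "twist": [[0,0,0],[0,0,0],[0,0,0]], "fingers": [1,1,1]}}

```text
time: 17.15
position: [0.5785, 0.0381, 0.0287]
tool_rot: [2.366, 2.064, -0.004]
ft_force: [-17.1, 0.4, 11.5]
grip_width: 0.106
grip_force: 60.0
```

```bash
python3 -c "
from bench import ctrl
print(ctrl.close_job())"
```

```text
the job is handed in; nothing more can be done
None
```

I put the short-tongued holder in the scrap tray, then slid a sound holder in until it stopped at the expected home position against the lip, and handed in at about 17 s still gripping it (60 N) and pushing with about 17 N; no verdict came back.

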